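# Feel which refill boxes are full and sort them on the bench

## Robot

A 7-joint arm with a two-finger parallel gripper is mounted at the origin on the work surface. World frame = base frame: x ahead of the robot, y to its left, z up, the work surface at z = 0. Lengths are in m, angles in rad, forces in N, time in s.
With the tool pointing down it reaches from about 0.35 to 0.9 m from the base axis. Payload 7.2 kg.
Tool frame: the origin (TCP) lies at the centre of the arm's flange, where the gripper is bolted on; the fingertips stand 173 mm ahead of it and the grasp point (between the pads) lies 155 mm ahead of it; z points along the fingers, y is the line along which they close (so a half turn about z gives the same grasp; the last joint's range is limited). The gripper opens to 85 mm and grips with 20 to 120 N. Pads are 22 mm wide; open, the fingers measure 114 mm over their backs; the gripper's body (76 mm by 85 mm) begins 54 mm behind the grasp point. The pads swing forward as they close: fully open they stand 13 mm farther back than shut.
Start: joints at [-1.302, 0.411, -0.013, 1.596, 0.006, 1.134, -0.082], TCP at [0.207, 0.59, 0.405] pointing down, gripper open.
Joint ranges: [-2.95, 2.95], [-0.29, 1.99], [-1.47, 1.44], [0.14, 2.54], [-1.03, 4.17], [0.13, 1.85], [-2.86, 2.86]. Speed limits (rad/s): [2.39, 2.39, 3.01, 3.01, 3.14, 3.14, 3.14].

## Interface

Orientations are given as a unit quaternion [w, x, y, z].
In Python, from cell import * gives the robot as it stands.
- The arm moves only by the tool carry_out, never from a script. Its argument "deltas" is a list of rows, each an object with "travel": the shift along the world's x, y, z in mm, a list of three; "twist": the turn, a rotation vector about the world's x, y, z in degrees, a list of three; "claw": the finger opening in mm, from 0 to 85.4. In form: [{"travel": [x, y, z], "twist": [rx, ry, rz], "claw": claw}, ...]. A call has 1 to 10 rows; each row shifts and turns the commanded pose from where the row before left it; what a row does not reach is not made up. A row lasts 1/12 s, in which the tool goes at most 41.7 mm and 7.16 degrees, less where a joint would pass 70% of its speed; a pose out of reach is approached as far as the arm can. A call is refused whole if a number of a shift passes 41.7 or a number of a turn 7.16, either way. A call with a gripper value outside its range is refused whole. The fingers move at their own pace and stop on an object; "squeeze" is the grip in N (left out, the last holds). Time passes only in rows, so rows that do not move let the fingers close. It gives the time, the measured TCP pose, the force, the opening and the grip force at its end, in the units of the state.
- read_state(): the state, without advancing time (a new reading comes with each control period).
- grab_frame(name): name is "scene" or "side" or "wrist"; returns a dict with "pixels" (384x512x3 uint8, red, green, blue), "range_z" (384x512 float32, m along the optical axis (not along the pixel's ray), 0 where there is no reading), "K" (3x3 intrinsics, pixels), "world_to_cam" (4x4, takes a point from world to camera coordinates). Camera axes: x right, y down, z forward; pixel columns grow to the right and rows downward; lengths in m; the calibration is good to about 2 mm. A picture is of the moment at which its call begins.
- job_done(): hands the job in; it is judged then, once.
The state is a dict: "t": time; "joints": joint angles; "dq": joint speeds; "joint_torque": joint torques, N m; "ee_pos": TCP position; "eef_rot": TCP orientation; "wrist_force": force on the tool from outside, world axes, zero at the start; "torque": the same for the moment, N m; "width": finger opening in m; "grasp_force": force on a finger pad.
Only numpy, scipy, OpenCV 4.12 (cv2) and the standard library are available. Lean on these libraries where they do the work, as an engineer would, in place of code of your own. Each camera call takes 0.05 s, during which the arm holds its last target. There are 200 camera calls.

## Task

Feel which of the three lidded refill boxes are full and which are empty: raise the front end of each a finger's breadth by its pull lip for a moment and let it down again, the navy one first, then the orange, then the green. Slide every full (heavy) box straight back against the back rail, and slide every empty (light) box towards you until its front face stands over the yellow strip. Leave all boxes squarely lined up with the bench and flat on it, never tip one far up, and leave the other things alone.

Things in the scene. Friction and masses are not known exactly. Their poses are not given: they have to be found in the camera images.
- stand: fixed low wooden sorting bench, 350 (its x, away from the robot) x 500 (its y), flat top 80 above the table; origin under its centre, at table height. A dark back rail, 18 thick, rising 30 above the top, runs along the far side; its near face lies at x = +150. A yellow strip 70 wide, flush with the top, runs along the near edge, from x = -175 to -105.
- box_navy: lidded white refill box with navy blue lid: 120 long (x) x 100 wide (y) x 70 high, too wide to grasp; origin under its centre, x pointing from front end (robot side) to rear. Loose, shut, holding a pack that hardly shifts. Full boxes weigh 0.59 to 0.81 kg, empty ones 0.19 to 0.27 kg; they look alike. One or two of the three are full, any of them.
- box_orange: lidded white refill box with orange lid: 120 long (x) x 100 wide (y) x 70 high, too wide to grasp; origin under its centre, x pointing from front end (robot side) to rear. Loose, shut, holding a pack that hardly shifts. Full boxes weigh 0.59 to 0.81 kg, empty ones 0.19 to 0.27 kg; they look alike. One or two of the three are full, any of them.
- box_green: lidded white refill box with green lid: 120 long (x) x 100 wide (y) x 70 high, too wide to grasp; origin under its centre, x pointing from front end (robot side) to rear. Loose, shut, holding a pack that hardly shifts. Full boxes weigh 0.59 to 0.81 kg, empty ones 0.19 to 0.27 kg; they look alike. One or two of the three are full, any of them.
- bowl: round stainless steel dog bowl, 150 wide and 60 high, origin under its centre
- flashlight: silver aluminium flashlight with a black switch, 155 long, 44 high, lying along its x; origin under its middle
- dispenser: navy plastic bag dispenser, 80 x 90 x 130 high, standing; origin under its centre
- brush: small hand brush lying on the table; origin at its underside
- box_navy_front (a point): foot of the front face of box_navy (x = -60, on the box underside)
- box_navy_rear (a point): foot of the rear face of box_navy (x = +60, on the box underside)
- box_orange_front (a point): foot of the front face of box_orange (x = -60, on the box underside)
- box_orange_rear (a point): foot of the rear face of box_orange (x = +60, on the box underside)
- box_green_front (a point): foot of the front face of box_green (x = -60, on the box underside)
- box_green_rear (a point): foot of the rear face of box_green (x = +60, on the box underside)
- box_navy_lip (a point): middle of the outer lower edge of the rigid navy blue pull lip, which sticks out of the front face: 30 long (box x = -60 to -90), 90 wide, 8 thick, its underside 48 above the box underside. Raising it takes about 1.5 to 3.2 N upward if the box is full, 0.4 to 1.2 N if empty (less if also pushed back)
- box_orange_lip (a point): middle of the outer lower edge of the rigid orange pull lip, which sticks out of the front face: 30 long (box x = -60 to -90), 90 wide, 8 thick, its underside 48 above the box underside. Raising it takes about 1.5 to 3.2 N upward if the box is full, 0.4 to 1.2 N if empty (less if also pushed back)
- box_green_lip (a point): middle of the outer lower edge of the rigid green pull lip, which sticks out of the front face: 30 long (box x = -60 to -90), 90 wide, 8 thick, its underside 48 above the box underside. Raising it takes about 1.5 to 3.2 N upward if the box is full, 0.4 to 1.2 N if empty (less if also pushed back)
Things that resemble listed ones, but are neither listed nor needed, are in the scene too. What is shaped like the box_green but pink is not meant.

How it is judged:
On the way, in this order (a step that is already met when the one before it is completed fails the run):
1. the navy blue box is held with its front end raised (angle between box_navy's own z axis and vertical above 0.035 rad and z of box_navy_front in the frame of stand above 0.084 m and contact force between box_navy and the fingers above 0.3 N), for 0.2 s.
2. the orange box is held with its front end raised (angle between box_orange's own z axis and vertical above 0.035 rad and z of box_orange_front in the frame of stand above 0.084 m and contact force between box_orange and the fingers above 0.3 N), for 0.2 s.
3. the green box is held with its front end raised (angle between box_green's own z axis and vertical above 0.035 rad and z of box_green_front in the frame of stand above 0.084 m and contact force between box_green and the fingers above 0.3 N), for 0.2 s.
At the end, for the whole second after the job is handed in: Every full box stands with its rear face within 12 mm of the back rail, every empty box with its front face over the 70 mm wide yellow strip; all stand flat on the bench, within 0.2 rad of square with it, at rest (((contact force between box_navy and stand above 4.2 N and x of box_navy_rear in the frame of stand above 0.138 m) or (contact force between box_navy and stand between 0.5 and 4.2 N and x of box_navy_front in the frame of stand between -0.175 and -0.105 m)) and angle between the x axis of each of box_navy, box_orange, box_green and the x axis of stand, either way round below 0.2 rad and angle between each of box_navy, box_orange, box_green's own z axis and vertical below 0.03 rad and linear speed of each of box_navy, box_orange, box_green below 0.01 m/s and ((contact force between box_orange and stand above 4.2 N and x of box_orange_rear in the frame of stand above 0.138 m) or (contact force between box_orange and stand between 0.5 and 4.2 N and x of box_orange_front in the frame of stand between -0.175 and -0.105 m)) and ((contact force between box_green and stand above 4.2 N and x of box_green_rear in the frame of stand above 0.138 m) or (contact force between box_green and stand between 0.5 and 4.2 N and x of box_green_front in the frame of stand between -0.175 and -0.105 m))); the robot touches nothing.
It fails at once if a box is tipped up by more than 20 degrees (angle between any of box_navy, box_orange, box_green's own z axis and vertical above 0.35 rad).
It fails at once if the bowl, flashlight, dispenser, or brush is moved by more than 30 mm (distance of any of bowl, flashlight, dispenser, brush from where it was at the start of the episode above 0.03 m).
It also fails if it takes over 72 s, if anything falls off the work surface, if the arm or the gripper's body presses on something with over 40 N, if the wrist force passes 120 N, or if a joint passes its speed limit or range.

## Working session

There is one attempt and no reset: what is moved stays moved. The work goes in short steps, Python scripts to look and compute and a tool call to move; the robot and the scene stay as the last step left them, time stands still between calls to the robot, and variables do not carry over. Pictures are saved under pics/ and viewed, at most 10 in all, crops included, and the job is handed in when it is done.

Besides the shell and the picture viewer there is one more tool, called after "Emit:" as name(argument=value, ...), one argument or row to a line, values as JSON. carry_out: Moves the arm, as the interface text tells. Its arguments: {"type":"object","properties":{"deltas":{"type":"array"},"squeeze":{"type":"number"}},"required":["deltas"]}

```bash
mkdir -p pics
cat > h.py <<'E'
from cell import *
import numpy as np, cv2
def cloud(f):
    K=f["K"];z=f["range_z"];v,u=np.mgrid[:z.shape[0],:z.shape[1]]
    p=np.stack([(u-K[0,2])*z/K[0,0],(v-K[1,2])*z/K[1,1],z,np.ones_like(z)],-1)
    w=p@np.linalg.inv(f["world_to_cam"]).T
    w=w[...,:3]; w[z==0]=np.nan
    return w
E
python3 - <<'E'
from h import *
a=grab_frame("scene");b=grab_frame("side")
np.savez("f.npz",a=a["pixels"],aw=cloud(a),b=b["pixels"],bw=cloud(b))
cv2.imwrite("pics/a.png",a["pixels"][...,::-1]);cv2.imwrite("pics/b.png",b["pixels"][...,::-1])
s=read_state();print(s)
for f in(a,b):print(np.linalg.inv(f["world_to_cam"])[:3,3])
E
```

```text
{'t': 0.1, 'joints': array([-1.3022462 ,  0.41184675, -0.01274549,  1.59691943,  0.00552546,
        1.13431657, -0.08219078]), 'dq': array([-0.0012489 , -0.00166053, -0.00020479, -0.00201748, -0.00106122,
       -0.00038483, -0.00064984]), 'joint_torque': array([ 2.51504418e-03, -6.01829267e+01,  6.84169605e-01, -3.00090516e+01,
        1.40365193e-02,  6.50283371e-03,  4.59783848e-06]), 'ee_pos': array([0.20644364, 0.58972777, 0.40393681]), 'eef_rot': array([-1.11351658e-04,  1.67564624e-01,  9.85860825e-01, -7.20194400e-04]), 'wrist_force': array([-0.3873888 ,  0.16535435,  0.17692822]), 'torque': array([ 0.02016072, -0.00978926, -0.03584068]), 'grasp_force': 0.0, 'width': 0.085477816258169}
[1.14568576 0.51617743 1.45087467]
[ 0.66805342 -1.67987899  1.21182334]
```

View pics/a.png

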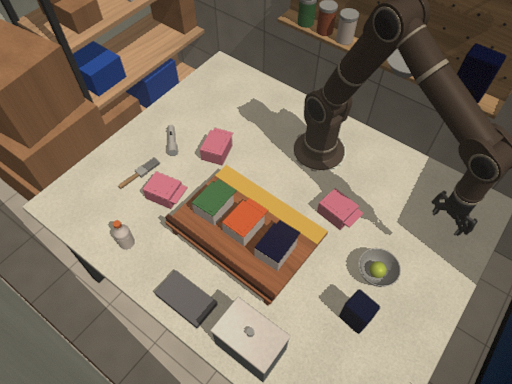

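View pics/b.png

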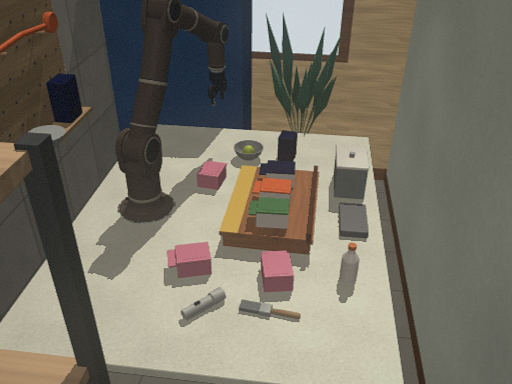

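The scene view shows the bench around (245,235), with the yellow strip on the robot side. The boxes are green (214,198), orange (243,220) and navy (277,243). Pink decoys stand clear of the bench. Next I'll measure the bench and the lids.

Run:
```python
from h import *
d=np.load("f.npz")
for n in "ab":
    im=d[n];w=d[n+"w"];hsv=cv2.cvtColor(im,cv2.COLOR_RGB2HSV).astype(int);H,S,V=hsv[...,0],hsv[...,1],hsv[...,2]
    z=w[...,2]
    near=(abs(w[...,0]-.55)<.4)&(abs(w[...,1])<.45)
    top=(abs(z-.15)<.012)
    for c,m in dict(yellow=(H>18)&(H<30)&(S>130)&(V>100)&(abs(z-.08)<.01),
                 navy=(H>108)&(H<130)&(S>90)&top,orange=(H<14)&(S>170)&(V>120)&top,green=(H>45)&(H<80)&(S>80)&top,
                 lip_n=(H>108)&(H<130)&(S>90)&(abs(z-.136)<.005)).items():
        m=m&near; p=w[m]
        if len(p)<5: print(n,c,len(p));continue
        r=cv2.minAreaRect((p[:,:2]*1000).astype(np.float32))
        print(n,c,len(p),"z",np.percentile(p[:,2],[5,50,95]).round(4),np.array(r[0]).round(1),np.array(r[1]).round(1),round(r[2],1))
        if n=="a": print(cv2.boxPoints(r).round(0).tolist())
    # bench top points and rail top
    for c,m in dict(top=abs(z-.08)<.006,rail=abs(z-.11)<.006).items():
        p=w[m&near&(H<20)];
        r=cv2.minAreaRect((p[:,:2]*1000).astype(np.float32));print(n,c,len(p),r,np.median(p,0))
```

```text
a yellow 1845 z [0.0752 0.0802 0.0855] [402.5  14.4] [497.  74.] 88.6
[[359.0, -233.0], [433.0, -235.0], [446.0, 262.0], [372.0, 264.0]]
a navy 320 z [0.1444 0.1502 0.1547] [546.4 158.2] [142.7  95.9] 1.2
[[474.0, 205.0], [476.0, 109.0], [619.0, 112.0], [617.0, 208.0]]
a orange 858 z [0.1446 0.1502 0.1549] [ 687.8 -115.6] [147.4 545.8] 48.5
[[435.0, 10.0], [843.0, -352.0], [941.0, -241.0], [532.0, 120.0]]
a green 746 z [0.1438 0.1499 0.1552] [ 540.3 -134.6] [146.2  99.9] 1.4
[[466.0, -86.0], [468.0, -186.0], [615.0, -183.0], [612.0, -83.0]]
a lip_n 10 z [0.1336 0.1377 0.1403] [509. 139.] [ 67.8 114.4] 62.1
[[443.0, 136.0], [544.0, 82.0], [575.0, 142.0], [474.0, 196.0]]
a top 4323 ((555.5529174804688, -85.84255981445312), (702.7089233398438, 735.6981811523438), 89.86954498291016) [0.62822516 0.06599369 0.07974322]
a rail 935 ((693.9970703125, 31.894012451171875), (732.6265869140625, 412.5636901855469), 84.24044799804688) [0.69950452 0.01670696 0.10949595]
b yellow 1113 z [0.0746 0.0797 0.0843] [406.3  13.6] [503.8  70.5] 88.4
b navy 0
b orange 288 z [0.1444 0.1497 0.1546] [540.9   5.3] [106.6 141. ] 88.3
b green 464 z [0.1428 0.1495 0.1545] [ 542.1 -134.3] [145.1 114.1] 6.9
b lip_n 0
b top 2356 ((639.30859375, -69.722412109375), (654.8381958007812, 504.2225646972656), 84.23043060302734) [ 0.63359495 -0.10914151  0.07944215]
b rail 444 ((730.3770751953125, 38.268096923828125), (769.1953125, 384.68804931640625), 81.12144470214844) [ 0.70355878 -0.11515901  0.10952948]
```

```bash
cat > boxes.py <<'E'
from h import *
def boxes(im,w,pr=True):
    hsv=cv2.cvtColor(im,cv2.COLOR_RGB2HSV).astype(int);H,S,V=hsv[...,0],hsv[...,1],hsv[...,2];z=w[...,2]
    area=(abs(w[...,0]-.55)<.22)&(abs(w[...,1]-.01)<.26)&(z>.12)&(z<.165)
    out={}
    for c,m in dict(navy=(H>108)&(H<130)&(S>90),orange=(H<14)&(S>170),green=(H>45)&(H<80)&(S>80)).items():
        m=m&area; m=cv2.morphologyEx(m.astype(np.uint8),cv2.MORPH_OPEN,np.ones((3,3)))>0
        p=w[m]*1000; r=cv2.minAreaRect(p[:,:2].astype(np.float32)); out[c]=(p,r); bp=cv2.boxPoints(r)
        print(c,len(p),np.array(r[0]).round(1),np.array(r[1]).round(1),round(r[2],1),"x %.0f..%.0f"%tuple(np.percentile(p[:,0],[1,99])),"y %.0f..%.0f"%tuple(np.percentile(p[:,1],[1,99])))
    return out
E
python3 - <<'E'
from boxes import *
d=np.load("f.npz")
for n in "ab":
    o=boxes(d[n],d[n+"w"])
    for c,(p,r) in o.items():
        print(c,[(x,round(float(np.median(p[(p[:,0]>=x)&(p[:,0]<x+10),2])),0)) for x in range(450,630,10) if ((p[:,0]>=x)&(p[:,0]<x+10)).sum()>4])
E
```

```text
navy 21 [609.9 144.3] [11.5 61.6] 4.3 x 606..617 y 114..175
orange 902 [535.8   8.3] [100.8 150.5] 88.4 x 464..609 y -41..57
green 804 [ 537.7 -134.7] [151.4  99.9] 1.4 x 468..610 y -183..-87
navy [(600, 150.0), (610, 150.0)]
orange [(460, 136.0), (470, 135.0), (480, 137.0), (490, 149.0), (500, 150.0), (510, 150.0), (520, 150.0), (530, 150.0), (540, 150.0), (550, 151.0), (560, 150.0), (570, 151.0), (580, 151.0), (590, 150.0), (600, 151.0), (610, 152.0)]
green [(460, 133.0), (470, 136.0), (480, 137.0), (490, 149.0), (500, 150.0), (510, 150.0), (520, 151.0), (530, 150.0), (540, 150.0), (550, 150.0), (560, 150.0), (570, 150.0), (580, 150.0), (590, 150.0), (600, 149.0), (610, 149.0)]Traceback (most recent call last):
  File "<stdin>", line 4, in <module>
  File "boxes.py", line 9, in boxes
    print(c,len(p),np.array(r[0]).round(1),np.array(r[1]).round(1),round(r[2],1),"x %.0f..%.0f"%tuple(np.percentile(p[:,0],[1,99])),"y %.0f..%.0f"%tuple(np.percentile(p[:,1],[1,99])))
                                                                                                      ~~~~~~~~~~~~~^^^^^^^^^^^^^^^
    return _quantile_unchecked(
        a, q, axis, out, overwrite_input, method, keepdims, weights)
    return _ureduce(a,
                    func=_quantile_ureduce_func,
    ...<5 lines>...
                    overwrite_input=overwrite_input,
                    method=method)
    r = func(a, **kwargs)
    result = _quantile(arr,
                       quantiles=q,
    ...<2 lines>...
                       out=out,
                       weights=wgt)
    slices_having_nans = np.isnan(arr[-1, ...])
                                  ~~~^^^^^^^^^
IndexError: index -1 is out of bounds for axis 0 with size 0
```

Emit:
carry_out(
  deltas=[
    {"travel": [6,-40,0],"twist": [0,0,6],"claw": 0},
    {"travel": [6,-40,0],"twist": [0,0,6],"claw": 0},
    {"travel": [6,-40,0],"twist": [0,0,5.8],"claw": 0},
    {"travel": [6,-40,0],"twist": [0,-6,0],"claw": 0},
    {"travel": [6,-40,0],"twist": [0,-6,0],"claw": 0},
    {"travel": [6,-40,0],"twist": [0,-6,0],"claw": 0},
    {"travel": [6,-40,0],"twist": [0,-6,0],"claw": 0},
    {"travel": [6,-40,0],"twist": [0,-6,0],"claw": 0},
    {"travel": [6,-40,0],"twist": [0,-6,0],"claw": 0},
    {"travel": [6,-40,0],"twist": [0,0,0],"claw": 0},
  ],
  squeeze=20,
)

```text
t: 0.93
ee_pos: [0.2659, 0.1879, 0.404]
eef_rot: [0.312, 0.012, 0.95, 0.004]
wrist_force: [-0.1, -1.3, -0.2]
width: -0.0003
grasp_force: 0.0
```

Run:
```python
from h import *
s=read_state();print(s["t"],s["joints"].round(3),s["ee_pos"].round(4),s["eef_rot"].round(4),s["wrist_force"].round(2))
f=grab_frame("wrist");cv2.imwrite("pics/w1.png",f["pixels"][...,::-1])
from boxes import *
hsv=cv2.cvtColor(np.load("f.npz")["a"],cv2.COLOR_RGB2HSV);print(hsv[225:262:6,262:295:6].tolist())
```

```text
0.9333 [-1.101 -0.252  0.034  2.42   0.809  0.815 -0.046] [0.2659 0.1879 0.404 ] [0.3121 0.0116 0.95   0.0038] [-0.06 -1.29 -0.16]
[[[11, 63, 130], [12, 141, 94], [128, 78, 49], [128, 85, 54], [126, 97, 50], [20, 162, 212]], [[12, 143, 100], [125, 83, 52], [127, 79, 55], [124, 76, 54], [126, 73, 56], [122, 74, 52]], [[178, 76, 64], [125, 95, 51], [125, 87, 53], [127, 85, 51], [122, 72, 57], [128, 80, 51]], [[128, 106, 53], [122, 85, 54], [126, 90, 54], [125, 87, 53], [127, 87, 53], [128, 42, 67]], [[123, 90, 51], [124, 85, 51], [125, 96, 53], [122, 82, 56], [120, 90, 54], [13, 47, 153]], [[12, 42, 109], [125, 112, 50], [126, 98, 52], [123, 88, 52], [14, 39, 156], [11, 146, 148]], [[11, 107, 133], [13, 43, 107], [16, 38, 101], [12, 34, 129], [11, 149, 152], [11, 146, 150]]]
```

```bash
sed -i 's/navy=(H>108)&(H<130)&(S>90)/navy=(H>114)\&(H<135)\&(S>58)\&(V<75)/' boxes.py
python3 - <<'E'
from boxes import *
d=np.load("f.npz")
o=boxes(d["a"],d["aw"])
p=o["navy"][0];print([(x,round(float(np.median(p[(p[:,0]>=x)&(p[:,0]<x+10),2])),0)) for x in range(450,630,10) if ((p[:,0]>=x)&(p[:,0]<x+10)).sum()>4])
E
```

```text
navy 949 [544.5 158.1] [146.9  98.1] 0.8 x 475..616 y 112..205
orange 902 [535.8   8.3] [100.8 150.5] 88.4 x 464..609 y -41..57
green 804 [ 537.7 -134.7] [151.4  99.9] 1.4 x 468..610 y -183..-87
[(470, 135.0), (480, 137.0), (490, 147.0), (500, 149.0), (510, 150.0), (520, 151.0), (530, 150.0), (540, 150.0), (550, 151.0), (560, 151.0), (570, 150.0), (580, 150.0), (590, 151.0), (600, 151.0), (610, 149.0)]
```

Emit:
carry_out(
  deltas=[
    {"travel": [0,-5,-20],"twist": [0,-4,0],"claw": 0},
    {"travel": [0,-5,-20],"twist": [0,-4,0],"claw": 0},
    {"travel": [0,-5,-20],"twist": [0,-4,0],"claw": 0},
    {"travel": [0,-5,-20],"twist": [0,-4,0],"claw": 0},
    {"travel": [0,-5,-20],"twist": [0,-4,0],"claw": 0},
    {"travel": [0,-5,-20],"twist": [0,-4,0],"claw": 0},
    {"travel": [0,0,0],"twist": [0,0,0],"claw": 0},
  ],
)

```text
t: 1.57
ee_pos: [0.2701, 0.1712, 0.3689]
eef_rot: [0.414, 0.022, 0.91, 0.011]
wrist_force: [0.4, -0.5, 0.3]
width: 0.0001
grasp_force: 0.0
```

Run:
```python
from h import *
s=read_state();print(s["t"],s["joints"].round(3),s["ee_pos"].round(4),s["eef_rot"].round(4),s["wrist_force"].round(2))
```

```text
1.5667 [-0.478 -0.176 -0.543  2.531  1.233  0.659 -0.5  ] [0.2701 0.1712 0.3689] [0.4142 0.0215 0.9099 0.0105] [ 0.35 -0.48  0.35]
```

Emit:
carry_out(
  deltas=[
    {"travel": [15,15,-10],"twist": [0,0,0],"claw": 0},
    {"travel": [15,15,-15],"twist": [0,0,0],"claw": 0},
    {"travel": [15,15,-20],"twist": [0,0,0],"claw": 0},
    {"travel": [15,15,-20],"twist": [0,0,0],"claw": 0},
    {"travel": [15,15,-20],"twist": [0,0,0],"claw": 0},
    {"travel": [0,5,-20],"twist": [0,0,0],"claw": 0},
    {"travel": [0,0,0],"twist": [0,0,0],"claw": 0},
  ],
)

```text
t: 2.15
ee_pos: [0.344, 0.2541, 0.2602]
eef_rot: [0.411, 0.017, 0.911, 0.01]
wrist_force: [-0.5, -0.0, -0.5]
width: 0.0003
grasp_force: 0.0
```

```bash
cat > st.py <<'E'
from h import *
from scipy.spatial.transform import Rotation as R
s=read_state();q=s["eef_rot"];r=R.from_quat([*q[1:],q[0]]).as_matrix()
d=r[:,2];x=r[:,0];p=s["ee_pos"]*1000;P=p+173*d
n=x if x[2]>0 else -x
print("t",round(s["t"],2),"j",s["joints"].round(2),"tcp",p.round(1),"tip",P.round(1),"corner",(P+11*n).round(1),"tilt",np.degrees(np.arccos(-d[2])).round(1),"d",d.round(3),"y",r[:,1].round(3),"F",s["wrist_force"].round(2),"w",round(s["width"],4))
E
python3 st.py
```

```text
t 2.15 j [-0.55  0.34 -0.54  2.43  1.72  0.87 -1.02] tcp [344.  254.1 260.2] tip [473.7 254.8 145.8] corner [481.  254.4 154. ] tilt 48.6 d [ 0.75   0.004 -0.662] y [0.023 0.999 0.033] F [-0.49 -0.   -0.54] w 0.0003
```

Emit:
carry_out(
  deltas=[
    {"travel": [0,0,-15],"twist": [0,0,0],"claw": 0},
    {"travel": [1,0,-15],"twist": [0,0,0],"claw": 0},
    {"travel": [0,0,-15],"twist": [0,0,0],"claw": 0},
    {"travel": [0,-15,0],"twist": [0,0,0],"claw": 0},
    {"travel": [0,-20,0],"twist": [0,0,0],"claw": 0},
    {"travel": [0,-20,0],"twist": [0,0,0],"claw": 0},
    {"travel": [0,-20,0],"twist": [0,0,0],"claw": 0},
    {"travel": [0,-21,0],"twist": [0,0,0],"claw": 0},
    {"travel": [0,0,0],"twist": [0,0,0],"claw": 0},
    {"travel": [0,0,0],"twist": [0,0,0],"claw": 0},
  ],
)

```text
t: 2.98
ee_pos: [0.3424, 0.1905, 0.2012]
eef_rot: [0.409, -0.006, 0.913, -0.008]
wrist_force: [-8.9, -2.3, 24.7]
width: 0.0003
grasp_force: 12.2
```

```bash
python3 st.py
```

```text
t 2.98 j [-0.15  0.59 -0.89  2.54  1.97  1.14 -1.08] tcp [342.4 190.5 201.2] tip [471.6 188.9  86.1] corner [478.9 189.   94.3] tilt 48.3 d [ 0.746 -0.009 -0.665] y [-0.004  1.    -0.019] F [-8.86 -2.35 24.67] w 0.0003
```

Emit:
carry_out(
  deltas=[
    {"travel": [0,10,8],"twist": [0,0,0],"claw": 0},
    {"travel": [0,20,2],"twist": [0,0,0],"claw": 0},
    {"travel": [0,20,0],"twist": [0,0,0],"claw": 0},
    {"travel": [4,15,8],"twist": [0,5,0],"claw": 0},
    {"travel": [8,0,8],"twist": [0,5,0],"claw": 0},
    {"travel": [10,0,5],"twist": [0,0,0],"claw": 0},
    {"travel": [0,0,0],"twist": [0,0,0],"claw": 0},
  ],
)

```text
t: 3.57
ee_pos: [0.3652, 0.2562, 0.2325]
eef_rot: [0.327, -0.006, 0.945, -0.007]
wrist_force: [1.0, -0.1, 0.5]
width: 0.0003
grasp_force: 0.0
```

```bash
python3 st.py
```

```text
t 3.57 j [-0.13  0.52 -0.94  2.34  1.64  0.92 -0.74] tcp [365.2 256.2 232.5] tip [472.  254.7  96.4] corner [480.7 254.9 103.2] tilt 38.1 d [ 0.617 -0.009 -0.787] y [-0.007  1.    -0.017] F [ 1.01 -0.08  0.52] w 0.0003
```

Exactly on plan. Now I'll slide under the lip.

Emit:
carry_out(
  deltas=[
    {"travel": [0,-16,0],"twist": [0,0,0],"claw": 0},
    {"travel": [0,-16,0],"twist": [0,0,0],"claw": 0},
    {"travel": [0,-16,0],"twist": [0,0,0],"claw": 0},
    {"travel": [0,-16,0],"twist": [0,0,0],"claw": 0},
    {"travel": [0,-16,0],"twist": [0,0,0],"claw": 0},
    {"travel": [0,-16,0],"twist": [0,0,0],"claw": 0},
    {"travel": [0,0,0],"twist": [0,0,0],"claw": 0},
    {"travel": [0,0,0],"twist": [0,0,0],"claw": 0},
  ],
)

```text
t: 4.23
ee_pos: [0.3632, 0.1592, 0.2305]
eef_rot: [0.325, -0.007, 0.946, -0.007]
wrist_force: [-0.1, -0.3, 0.8]
width: 0.0001
grasp_force: 0.0
```

```bash
python3 st.py
```

```text
t 4.23 j [ 0.08  0.42 -0.92  2.48  1.8   0.77 -0.76] tcp [363.2 159.2 230.5] tip [469.5 157.6  94.1] corner [478.2 157.8 100.8] tilt 37.9 d [ 0.615 -0.009 -0.789] y [-0.008  1.    -0.018] F [-0.05 -0.3   0.82] w 0.0001
```

Emit:
carry_out(
  deltas=[
    {"travel": [4,0,2],"twist": [0,0,0],"claw": 0},
    {"travel": [0,0,3],"twist": [0,0,0],"claw": 0},
    {"travel": [0,0,3],"twist": [0,0,0],"claw": 0},
    {"travel": [0,0,3],"twist": [0,0,0],"claw": 0},
    {"travel": [0,0,3],"twist": [0,0,0],"claw": 0},
    {"travel": [0,0,0],"twist": [0,0,0],"claw": 0},
    {"travel": [0,0,0],"twist": [0,0,0],"claw": 0},
  ],
)

```text
t: 4.82
ee_pos: [0.3677, 0.16, 0.2447]
eef_rot: [0.325, -0.007, 0.946, -0.006]
wrist_force: [-1.0, -0.2, -0.6]
width: -0.0001
grasp_force: 0.6
```

```bash
python3 st.py
```

```text
t 4.82 j [ 0.11  0.38 -0.93  2.46  1.75  0.73 -0.7 ] tcp [367.7 160.  244.7] tip [473.9 158.8 108.2] corner [482.6 159.  114.9] tilt 37.9 d [ 0.614 -0.007 -0.789] y [-0.009  1.    -0.015] F [-0.96 -0.16 -0.55] w -0.0001
```

Emit:
carry_out(
  deltas=[
    {"travel": [0,0,3],"twist": [0,0,0],"claw": 0},
    {"travel": [0,0,3],"twist": [0,0,0],"claw": 0},
    {"travel": [0,0,3],"twist": [0,0,0],"claw": 0},
    {"travel": [0,0,3],"twist": [0,0,0],"claw": 0},
    {"travel": [0,0,0],"twist": [0,0,0],"claw": 0},
    {"travel": [0,0,0],"twist": [0,0,0],"claw": 0},
    {"travel": [0,0,0],"twist": [0,0,0],"claw": 0},
  ],
)

```text
t: 5.4
ee_pos: [0.3677, 0.1599, 0.2565]
eef_rot: [0.325, -0.006, 0.946, -0.006]
wrist_force: [-1.1, -1.0, -0.6]
width: 0.0
grasp_force: 0.6
```

```bash
python3 st.py
cat > look.py <<'E'
from h import *
import sys
f=grab_frame("side");w=cloud(f)
im=f["pixels"][...,::-1][130:270,200:340];cv2.imwrite("pics/%s.png"%sys.argv[1],cv2.resize(im,(560,560),interpolation=cv2.INTER_CUBIC))
a=grab_frame("scene")
from boxes import *
o=boxes(a["pixels"],cloud(a))
for c,(p,r) in o.items():
    p=p[(p[:,2]>139)]
    A=np.c_[p[:,:2]-p[:,:2].mean(0),np.ones(len(p))];print(c,"lid plane",np.linalg.lstsq(A,p[:,2],rcond=None)[0].round(3))
E
python3 look.py n1; python3 st.py
```

```text
t 5.4 j [ 0.12  0.34 -0.93  2.45  1.7   0.69 -0.65] tcp [367.7 159.9 256.5] tip [474.  158.7 120. ] corner [482.6 158.9 126.7] tilt 37.9 d [ 0.614 -0.007 -0.789] y [-0.008  1.    -0.015] F [-1.07 -1.   -0.58] w 0.0
navy 1011 [549.9 156.4] [151.9  98.1] 2.0 x 480..624 y 110..205
orange 914 [535.9   8.3] [101.8 150.4] 88.3 x 464..609 y -41..57
green 811 [ 538.7 -134.6] [149.3  99.8] 0.7 x 468..611 y -183..-87
navy lid plane [3.00000e-03 6.00000e-03 1.52519e+02]
orange lid plane [1.20000e-02 3.00000e-03 1.50088e+02]
green lid plane [9.00000e-03 4.00000e-03 1.49979e+02]
t 5.5 j [ 0.12  0.34 -0.93  2.45  1.7   0.69 -0.65] tcp [367.7 159.9 256.4] tip [474.  158.7 119.9] corner [482.6 158.9 126.6] tilt 37.9 d [ 0.614 -0.007 -0.789] y [-0.008  1.    -0.015] F [-1.07 -0.14 -1.12] w -0.0001
```

Emit:
carry_out(
  deltas=[
    {"travel": [0,0,4],"twist": [0,0,0],"claw": 0},
    {"travel": [0,0,4],"twist": [0,0,0],"claw": 0},
    {"travel": [0,0,0],"twist": [0,0,0],"claw": 0},
    {"travel": [0,0,0],"twist": [0,0,0],"claw": 0},
  ],
)

```text
t: 5.83
ee_pos: [0.3679, 0.16, 0.2649]
eef_rot: [0.325, -0.006, 0.946, -0.006]
wrist_force: [-0.5, 0.1, -1.0]
width: 0.0002
grasp_force: 0.6
```

```bash
cat > avg.py <<'E'
from h import *
F=[]
for i in range(8):
    f=grab_frame("scene");F.append(read_state()["wrist_force"])
print("avgF",np.mean(F,0).round(2),"sd",np.std(F,0).round(2))
from boxes import *
w=cloud(f);o=boxes(f["pixels"],w)
for c,(p,r) in o.items():
    t=p[:,0].max()
    for lo,hi in((150,122),(100,40),(50,5)):
        m=(p[:,0]>t-lo)&(p[:,0]<t-hi);print(c,lo,hi,np.median(p[m,2]).round(1),end="; ")
    print()
E
python3 avg.py; python3 st.py
```

```text
avgF [-0.92  0.07 -0.82] sd [0.56 0.56 0.45]
navy 1004 [553.6 156.9] [149.7  98.1] 1.9 x 481..626 y 110..205
orange 916 [537.3   8.5] [102.7 151.8] 88.2 x 464..609 y -41..56
green 804 [ 539.4 -135.4] [149.3  99.5] 0.7 x 467..611 y -183..-87
navy 150 122 148.8; navy 100 40 156.5; navy 50 5 152.3; 
orange 150 122 136.8; orange 100 40 150.2; orange 50 5 150.2; 
green 150 122 135.9; green 100 40 150.3; green 50 5 150.5; 
t 6.23 j [ 0.13  0.31 -0.94  2.45  1.66  0.67 -0.62] tcp [367.8 160.  264.4] tip [474.  158.8 127.9] corner [482.7 158.9 134.6] tilt 37.9 d [ 0.614 -0.007 -0.789] y [-0.008  1.    -0.015] F [-0.69 -1.32 -0.81] w -0.0004
```

View pics/n1.png

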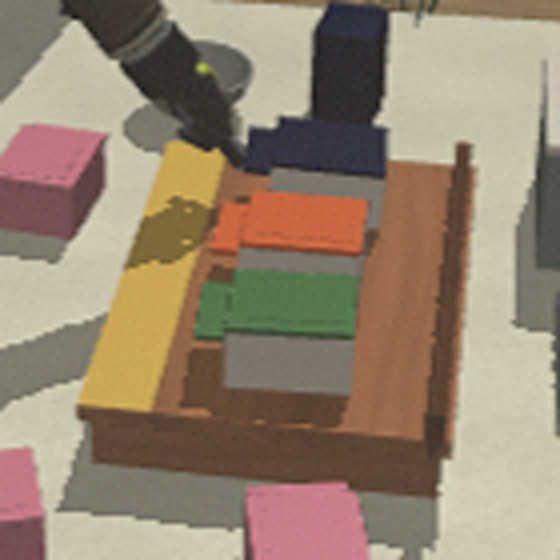

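Navy is raised at the front: its lip is about 12 mm up with a force of only about 1 N, which points to empty. I'll lower it and move to the gap beside orange.

Emit:
carry_out(
  deltas=[
    {"travel": [0,0,-8],"twist": [0,0,0],"claw": 0},
    {"travel": [0,0,-8],"twist": [0,0,0],"claw": 0},
    {"travel": [0,0,-8],"twist": [0,0,0],"claw": 0},
    {"travel": [-2,0,-7],"twist": [0,0,0],"claw": 0},
    {"travel": [-2,-20,0],"twist": [0,0,0],"claw": 0},
    {"travel": [2,-20,3],"twist": [0,2,0],"claw": 0},
    {"travel": [2,-20,3],"twist": [0,2,0],"claw": 0},
    {"travel": [3,-17,4],"twist": [0,2,0],"claw": 0},
    {"travel": [0,0,0],"twist": [0,0,0],"claw": 0},
    {"travel": [0,0,0],"twist": [0,0,0],"claw": 0},
  ],
)

```text
t: 7.07
ee_pos: [0.3714, 0.0823, 0.244]
eef_rot: [0.276, -0.005, 0.961, -0.006]
wrist_force: [0.2, 0.0, -0.0]
width: 0.0003
grasp_force: 0.0
```

```bash
python3 avg.py; python3 st.py
```

```text
avgF [-0.21 -0.01 -0.41] sd [0.48 0.48 0.46]
navy 969 [552.7 155.8] [146.9  98. ] 1.8 x 482..625 y 110..204
orange 901 [536.1   7.8] [101.4 148.9] 88.3 x 464..609 y -41..56
green 814 [ 537.5 -134.4] [148.2  99.6] 1.9 x 468..611 y -183..-87
navy 150 122 135.8; navy 100 40 150.3; navy 50 5 150.4; 
orange 150 122 135.9; orange 100 40 150.3; orange 50 5 150.2; 
green 150 122 135.7; green 100 40 150.4; green 50 5 150.2; 
t 7.47 j [ 0.31  0.29 -0.84  2.49  1.73  0.47 -0.5 ] tcp [370.6  83.6 243.3] tip [462.   82.5  96.4] corner [471.3  82.7 102.2] tilt 31.9 d [ 0.528 -0.006 -0.849] y [-0.011  1.    -0.014] F [-0.54  0.15 -0.77] w -0.0001
```

Emit:
carry_out(
  deltas=[
    {"travel": [6,0,3],"twist": [0,2.5,0],"claw": 0},
    {"travel": [6,0,4],"twist": [0,2.5,0],"claw": 0},
    {"travel": [0,-15,0],"twist": [0,0,0],"claw": 0},
    {"travel": [0,-15,0],"twist": [0,0,0],"claw": 0},
    {"travel": [0,-15,0],"twist": [0,0,0],"claw": 0},
    {"travel": [0,-15,0],"twist": [0,0,0],"claw": 0},
    {"travel": [0,-15,0],"twist": [0,0,0],"claw": 0},
    {"travel": [0,0,0],"twist": [0,0,0],"claw": 0},
    {"travel": [0,0,0],"twist": [0,0,0],"claw": 0},
  ],
)

```text
t: 8.22
ee_pos: [0.3825, 0.0077, 0.2502]
eef_rot: [0.233, -0.006, 0.972, -0.006]
wrist_force: [-0.6, 0.9, 0.1]
width: -0.0
grasp_force: 0.0
```

```bash
python3 st.py
```

```text
t 8.22 j [ 0.46  0.24 -0.71  2.46  1.45  0.25  0.  ] tcp [382.5   7.7 250.2] tip [461.    6.4  96.1] corner [470.8   6.5 101.1] tilt 27.0 d [ 0.454 -0.008 -0.891] y [-0.01   1.    -0.014] F [-0.56  0.89  0.14] w -0.0
```

Emit:
carry_out(
  deltas=[
    {"travel": [4,0,0],"twist": [0,0,0],"claw": 0},
    {"travel": [4,0,0],"twist": [0,0,0],"claw": 0},
    {"travel": [4,0,0],"twist": [0,0,0],"claw": 0},
    {"travel": [4,0,0],"twist": [0,0,0],"claw": 0},
    {"travel": [4,0,0],"twist": [0,0,0],"claw": 0},
    {"travel": [4,0,0],"twist": [0,0,0],"claw": 0},
    {"travel": [0,0,0],"twist": [0,0,0],"claw": 0},
  ],
)

```text
t: 8.8
ee_pos: [0.4069, 0.0087, 0.2499]
eef_rot: [0.233, -0.007, 0.972, -0.005]
wrist_force: [-1.7, 0.1, -1.5]
width: -0.0001
grasp_force: 1.0
```

```bash
python3 avg.py; python3 st.py
```

```text
avgF [-0.77  0.51 -1.73] sd [0.54 0.45 0.4 ]
navy 963 [552.4 155.9] [147.7  98.1] 1.3 x 482..625 y 110..204
orange 935 [556.    8.8] [ 99.9 151.4] 89.4 x 483..629 y -39..57
green 811 [ 538.8 -135.6] [146.  103.1] 0.4 x 468..610 y -183..-87
navy 150 122 135.9; navy 100 40 150.3; navy 50 5 150.3; 
orange 150 122 135.9; orange 100 40 150.2; orange 50 5 150.0; 
green 150 122 136.2; green 100 40 150.2; green 50 5 150.5; 
t 9.2 j [ 0.46  0.28 -0.7   2.41  1.4   0.27  0.07] tcp [406.5   8.1 250.3] tip [485.    6.9  96.2] corner [494.8   7.1 101.2] tilt 27.0 d [ 0.454 -0.007 -0.891] y [-0.011  1.    -0.014] F [ 0.33 -0.04 -2.21] w -0.0002
```

Emit:
carry_out(
  deltas=[
    {"travel": [0,0,3],"twist": [0,0,0],"claw": 0},
    {"travel": [0,0,3],"twist": [0,0,0],"claw": 0},
    {"travel": [0,0,3],"twist": [0,0,0],"claw": 0},
    {"travel": [0,0,3],"twist": [0,0,0],"claw": 0},
    {"travel": [0,0,3],"twist": [0,0,0],"claw": 0},
    {"travel": [0,0,0],"twist": [0,0,0],"claw": 0},
    {"travel": [0,0,0],"twist": [0,0,0],"claw": 0},
  ],
)

```text
t: 9.78
ee_pos: [0.4063, 0.0077, 0.2652]
eef_rot: [0.233, -0.007, 0.972, -0.006]
wrist_force: [-2.8, -0.1, -1.5]
width: -0.0002
grasp_force: 1.4
```

```bash
python3 avg.py; python3 st.py
```

```text
avgF [-2.67 -0.06 -1.62] sd [0.57 0.65 0.5 ]
navy 962 [553.7 156.6] [148.4  96.3] 1.3 x 483..624 y 110..204
orange 953 [559.2   8.3] [102.2 151.5] 89.4 x 488..633 y -40..56
green 808 [ 537.4 -135.8] [150.1 101. ] 0.8 x 467..610 y -183..-87
navy 150 122 135.8; navy 100 40 150.5; navy 50 5 150.0; 
orange 150 122 143.2; orange 100 40 153.7; orange 50 5 151.4; 
green 150 122 136.5; green 100 40 150.3; green 50 5 150.2; 
t 10.18 j [ 0.5   0.24 -0.74  2.39  1.22  0.27  0.26] tcp [406.3   7.8 265.1] tip [484.8   6.5 110.9] corner [494.6   6.7 115.9] tilt 27.0 d [ 0.453 -0.008 -0.891] y [-0.011  1.    -0.014] F [-2.7  -0.15 -1.97] w 0.0001
```

Emit:
carry_out(
  deltas=[
    {"travel": [0,0,3],"twist": [0,0,0],"claw": 0},
    {"travel": [0,0,3],"twist": [0,0,0],"claw": 0},
    {"travel": [0,0,0],"twist": [0,0,0],"claw": 0},
    {"travel": [0,0,0],"twist": [0,0,0],"claw": 0},
    {"travel": [0,0,0],"twist": [0,0,0],"claw": 0},
  ],
)

```text
t: 10.6
ee_pos: [0.4066, 0.008, 0.2713]
eef_rot: [0.233, -0.007, 0.972, -0.005]
wrist_force: [-0.6, 0.1, -2.6]
width: 0.0001
grasp_force: 1.2
```

```bash
python3 avg.py; python3 st.py
```

```text
avgF [-1.16  0.11 -2.16] sd [0.49 0.63 0.65]
navy 969 [553.2 156.4] [146.9  97.5] 2.8 x 482..625 y 111..204
orange 976 [561.   8.] [101.4 152.3] 89.2 x 489..635 y -40..56
green 803 [ 539.5 -136.2] [149.  102.2] 1.8 x 467..610 y -183..-87
navy 150 122 135.4; navy 100 40 150.7; navy 50 5 150.5; 
orange 150 122 146.5; orange 100 40 155.6; orange 50 5 152.2; 
green 150 122 136.1; green 100 40 150.5; green 50 5 150.4; 
t 11.0 j [ 0.53  0.23 -0.77  2.39  1.15  0.28  0.33] tcp [406.6   8.  271.3] tip [485.1   6.7 117.1] corner [494.9   6.9 122.1] tilt 27.0 d [ 0.454 -0.007 -0.891] y [-0.011  1.    -0.014] F [-1.45  0.57 -2.37] w 0.0002
```

Orange is raised with about 2 N up plus a backward push, so it is clearly heavy. I'll lower it and go under the green lip.

Emit:
carry_out(
  deltas=[
    {"travel": [0,0,-8],"twist": [0,0,0],"claw": 0},
    {"travel": [-4,0,-8],"twist": [0,0,0],"claw": 0},
    {"travel": [-10,0,-6],"twist": [0,0,0],"claw": 0},
    {"travel": [-10,-15,0],"twist": [0,0,0],"claw": 0},
    {"travel": [0,-25,0],"twist": [0,0,0],"claw": 0},
    {"travel": [0,-25,0],"twist": [0,0,0],"claw": 0},
    {"travel": [0,-25,0],"twist": [0,0,0],"claw": 0},
    {"travel": [0,-25,0],"twist": [0,0,0],"claw": 0},
    {"travel": [0,-28,0],"twist": [0,0,0],"claw": 0},
    {"travel": [0,0,0],"twist": [0,0,0],"claw": 0},
  ],
)

```text
t: 11.83
ee_pos: [0.3822, -0.138, 0.2494]
eef_rot: [0.233, -0.003, 0.972, -0.008]
wrist_force: [-0.8, -0.0, 0.4]
width: -0.0002
grasp_force: 0.0
```

```bash
python3 avg.py; python3 st.py
```

```text
avgF [-0.    0.33  0.23] sd [0.33 0.34 0.35]
navy 955 [553.  156.3] [146.8  98.5] 2.5 x 484..625 y 110..203
orange 922 [559.4   8.6] [100.7 150.4] 89.5 x 488..633 y -40..57
green 810 [ 537.7 -135.4] [148.4 100.5] 1.5 x 466..611 y -183..-87
navy 150 122 136.5; navy 100 40 150.2; navy 50 5 150.4; 
orange 150 122 136.1; orange 100 40 150.7; orange 50 5 150.5; 
green 150 122 136.3; green 100 40 150.9; green 50 5 150.6; 
t 12.23 j [ 1.03  0.32 -0.86  2.4   1.15  0.15  0.73] tcp [ 383.  -129.6  249.4] tip [ 461.5 -130.7   95.2] corner [ 471.3 -130.5  100.2] tilt 27.0 d [ 0.454 -0.006 -0.891] y [-0.014  1.    -0.015] F [-0.23 -0.11  0.26] w -0.0007
```

Emit:
carry_out(
  deltas=[
    {"travel": [4,-1,0],"twist": [0,0,0],"claw": 0},
    {"travel": [4,-1,0],"twist": [0,0,0],"claw": 0},
    {"travel": [3,-1,1],"twist": [0,0,0],"claw": 0},
    {"travel": [0,-1,3],"twist": [0,0,0],"claw": 0},
    {"travel": [0,0,3],"twist": [0,0,0],"claw": 0},
    {"travel": [0,0,3],"twist": [0,0,0],"claw": 0},
    {"travel": [0,0,3],"twist": [0,0,0],"claw": 0},
    {"travel": [0,0,3],"twist": [0,0,0],"claw": 0},
    {"travel": [0,0,0],"twist": [0,0,0],"claw": 0},
  ],
)

```text
t: 12.98
ee_pos: [0.394, -0.1351, 0.2655]
eef_rot: [0.233, -0.007, 0.972, -0.005]
wrist_force: [-1.3, -0.3, -0.3]
width: -0.0001
grasp_force: 0.5
```

```bash
python3 avg.py; python3 st.py
```

```text
avgF [-0.32 -0.07 -0.96] sd [0.33 0.42 0.39]
navy 962 [552.8 156. ] [150.5  97.6] 1.8 x 482..625 y 111..204
orange 931 [560.3   7.7] [101.7 150.3] 89.1 x 488..633 y -40..57
green 852 [ 547.3 -137.2] [153.5 100.4] 2.4 x 476..621 y -185..-88
navy 150 122 135.7; navy 100 40 150.5; navy 50 5 150.2; 
orange 150 122 135.4; orange 100 40 150.3; orange 50 5 150.3; 
green 150 122 143.2; green 100 40 154.0; green 50 5 151.7; 
t 13.38 j [ 1.16  0.35 -1.02  2.35  1.    0.23  0.89] tcp [ 393.7 -135.   265.1] tip [ 472.1 -136.3  110.9] corner [ 481.9 -136.1  115.9] tilt 27.0 d [ 0.453 -0.007 -0.891] y [-0.011  1.    -0.014] F [ 0.17 -0.11 -0.83] w 0.0002
```

Emit:
carry_out(
  deltas=[
    {"travel": [1,0,3],"twist": [0,0,0],"claw": 0},
    {"travel": [0,0,3],"twist": [0,0,0],"claw": 0},
    {"travel": [0,0,0],"twist": [0,0,0],"claw": 0},
    {"travel": [0,0,0],"twist": [0,0,0],"claw": 0},
    {"travel": [0,0,0],"twist": [0,0,0],"claw": 0},
    {"travel": [0,0,0],"twist": [0,0,0],"claw": 0},
  ],
)

```text
t: 13.88
ee_pos: [0.3946, -0.1352, 0.2712]
eef_rot: [0.233, -0.007, 0.972, -0.006]
wrist_force: [-1.2, -0.5, -0.5]
width: 0.0001
grasp_force: 0.3
```

```bash
python3 avg.py; python3 st.py
```

```text
avgF [-0.28  0.06 -0.3 ] sd [0.56 0.54 0.46]
navy 963 [552.8 156.3] [147.2  97.8] 1.8 x 483..624 y 109..204
orange 924 [560.3   8.2] [149.1 102.4] 0.4 x 488..633 y -41..57
green 853 [ 549.5 -137.7] [149.4 101.7] 3.2 x 478..623 y -184..-88
navy 150 122 135.6; navy 100 40 150.6; navy 50 5 150.3; 
orange 150 122 135.5; orange 100 40 150.3; orange 50 5 150.5; 
green 150 122 147.2; green 100 40 156.4; green 50 5 152.1; 
t 14.28 j [ 1.2   0.35 -1.07  2.34  0.96  0.25  0.93] tcp [ 394.6 -135.1  271.2] tip [ 473.1 -136.4  117. ] corner [ 482.9 -136.2  122. ] tilt 27.0 d [ 0.453 -0.008 -0.891] y [-0.011  1.    -0.014] F [-1.49  0.48 -0.78] w -0.0003
```

Green is light, at about 0.6–1 N. So orange is full, and navy and green are empty. I'll lower green, straighten the tool and go in front of orange.

Emit:
carry_out(
  deltas=[
    {"travel": [0,0,-8],"twist": [0,0,0],"claw": 0},
    {"travel": [0,0,-8],"twist": [0,0,0],"claw": 0},
    {"travel": [-2,0,-6],"twist": [0,0,0],"claw": 0},
    {"travel": [-2,0,8],"twist": [0,6.75,0],"claw": 0},
    {"travel": [0,0,7],"twist": [0,6.75,0],"claw": 0},
    {"travel": [0,0,6],"twist": [0,6.75,0],"claw": 0},
    {"travel": [0,20,3],"twist": [0,6.75,0],"claw": 30},
    {"travel": [0,30,0],"twist": [0,0,-2],"claw": 60},
    {"travel": [0,30,0],"twist": [0,0,0],"claw": 60},
    {"travel": [0,30,0],"twist": [0,0,0],"claw": 60},
  ],
)

```text
t: 15.12
ee_pos: [0.3931, -0.0262, 0.2691]
eef_rot: [0.028, 0.012, 0.999, -0.011]
wrist_force: [0.8, -0.0, -0.3]
width: 0.0477
grasp_force: 0.0
```

Emit:
carry_out(
  deltas=[
    {"travel": [5,30,0],"twist": [0,0,0],"claw": 60},
    {"travel": [10,3,0],"twist": [0,0,0],"claw": 60},
    {"travel": [10,0,0],"twist": [0,0,0],"claw": 60},
    {"travel": [10,0,0],"twist": [0,0,0],"claw": 60},
    {"travel": [0,0,0],"twist": [0,0,0],"claw": 60},
  ],
)

```text
t: 15.53
ee_pos: [0.43, 0.0047, 0.2691]
eef_rot: [0.028, 0.012, 0.999, -0.011]
wrist_force: [0.2, -0.9, -0.3]
width: 0.06
grasp_force: 0.0
```

```bash
python3 st.py; python3 look.py o1 | head -3
```

```text
t 15.53 j [ 0.77  0.49 -1.1   2.16  0.67  0.81  0.79] tcp [430.    4.7 269.1] tip [439.7   0.9  96.4] corner [450.7   0.6  97. ] tilt 3.5 d [ 0.056 -0.022 -0.998] y [ 0.024  0.999 -0.021] F [ 0.24 -0.88 -0.27] w 0.06
navy 971 [553.  156.1] [147.5  96.9] 1.4 x 483..625 y 110..204
orange 926 [559.5   8.4] [100.7 152.2] 89.2 x 488..633 y -39..57
green 821 [ 548.5 -135.6] [149.8 102.5] 0.9 x 478..622 y -185..-88
```

View pics/o1.png

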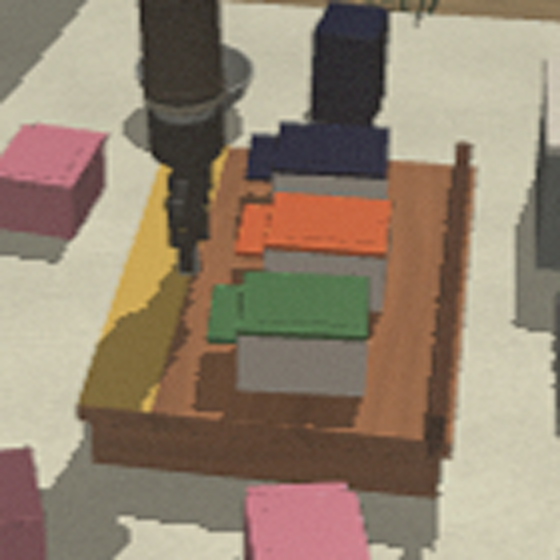

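The view shows the gripper upright in front of the orange lip, with all boxes flat. Now I'll push orange back.

Emit:
carry_out(
  deltas=[
    {"travel": [10,4,0],"twist": [0,0,0],"claw": 60},
    {"travel": [10,2,0],"twist": [0,0,0],"claw": 60},
    {"travel": [8,0,0],"twist": [0,0,0],"claw": 60},
    {"travel": [6,0,0],"twist": [0,0,0],"claw": 60},
    {"travel": [8,0,0],"twist": [0,0,0],"claw": 60},
    {"travel": [8,0,0],"twist": [0,0,0],"claw": 60},
    {"travel": [8,-1,0],"twist": [0,0,0],"claw": 60},
    {"travel": [8,0,0],"twist": [0,0,0],"claw": 60},
    {"travel": [8,-1,0],"twist": [0,0,0],"claw": 60},
    {"travel": [8,0,0],"twist": [0,0,0],"claw": 60},
  ],
)

```text
t: 16.47
ee_pos: [0.5091, 0.0098, 0.2684]
eef_rot: [0.025, 0.011, 1.0, -0.012]
wrist_force: [-7.8, -0.4, 6.5]
width: 0.0603
grasp_force: 4.1
```

```bash
python3 avg.py|head -4; python3 st.py
```

```text
avgF [ 0.23  0.09 -0.28] sd [0.09 0.65 0.46]
navy 969 [553.3 157.5] [147.3  98.3] 1.0 x 483..625 y 110..204
orange 971 [603.5   5.9] [101.1 151.4] 89.2 x 530..677 y -43..53
green 809 [ 549.4 -137.7] [148.9 101. ] 2.9 x 480..622 y -185..-88
t 16.87 j [ 0.66  0.6  -1.03  1.99  0.71  0.91  0.8 ] tcp [509.8   9.7 269. ] tip [519.3   5.7  96.3] corner [530.3   5.4  96.9] tilt 3.4 d [ 0.055 -0.023 -0.998] y [ 0.022  1.    -0.022] F [ 0.08 -0.3   0.03] w 0.0599
```

Emit:
carry_out(
  deltas=[
    {"travel": [4,0,0],"twist": [0,0,0],"claw": 60},
    {"travel": [4,0,0],"twist": [0,0,0],"claw": 60},
    {"travel": [3,0,0],"twist": [0,0,0],"claw": 60},
    {"travel": [2,0,0],"twist": [0,0,0],"claw": 60},
    {"travel": [2,0,0],"twist": [0,0,0],"claw": 60},
  ],
)

```text
t: 17.28
ee_pos: [0.5236, 0.0098, 0.2687]
eef_rot: [0.026, 0.011, 1.0, -0.012]
wrist_force: [-14.5, 0.8, 9.7]
width: 0.0599
grasp_force: 8.1
```

```bash
cat > rail.py <<'E'
from h import *
import sys
f=grab_frame("side");w=cloud(f);g=grab_frame("scene");wg=cloud(g)
from boxes import *
boxes(g["pixels"],wg)
# rail top, per y band
for n,W in(("scene",wg),("side",w)):
  z=W[...,2];x=W[...,0];y=W[...,1]
  for y0 in(-.21,-.06,.08,.22):
    m=(abs(y-y0)<.03)&(abs(z-.11)<.006)&(x>.62)&(x<.76); v=x[m]*1000
    print(n,y0,m.sum(),np.percentile(v,[2,50,98]).round(1) if m.sum()>5 else "")
cv2.imwrite("pics/%s.png"%sys.argv[1],cv2.resize(g["pixels"][...,::-1][160:310,150:340],(760,600),interpolation=cv2.INTER_CUBIC))
E
python3 rail.py o2;python3 st.py
```

```text
navy 968 [553.  156.6] [146.6  97.1] 2.3 x 482..625 y 110..204
orange 991 [614.9   5.4] [101.1 152.6] 88.5 x 544..689 y -44..54
green 796 [ 550.3 -136.7] [146.5  98.7] 3.2 x 481..623 y -185..-89
scene -0.21 68 [685.3 695.3 703.5]
scene -0.06 81 [687.6 698.7 708.1]
scene 0.08 108 [627.7 700.3 711.1]
scene 0.22 101 [623.6 705.7 715.1]
side -0.21 55 [622.6 697.8 708.3]
side -0.06 78 [628.8 696.  712.1]
side 0.08 28 [699.8 708.3 716.7]
side 0.22 25 [704.5 713.5 718.7]
t 17.38 j [ 0.64  0.62 -1.02  1.95  0.72  0.93  0.8 ] tcp [523.5   9.9 268.6] tip [532.3   5.7  95.9] corner [543.3   5.5  96.5] tilt 3.2 d [ 0.051 -0.024 -0.998] y [ 0.022  0.999 -0.023] F [-9.    0.29  4.57] w 0.0598
```

View pics/o2.png

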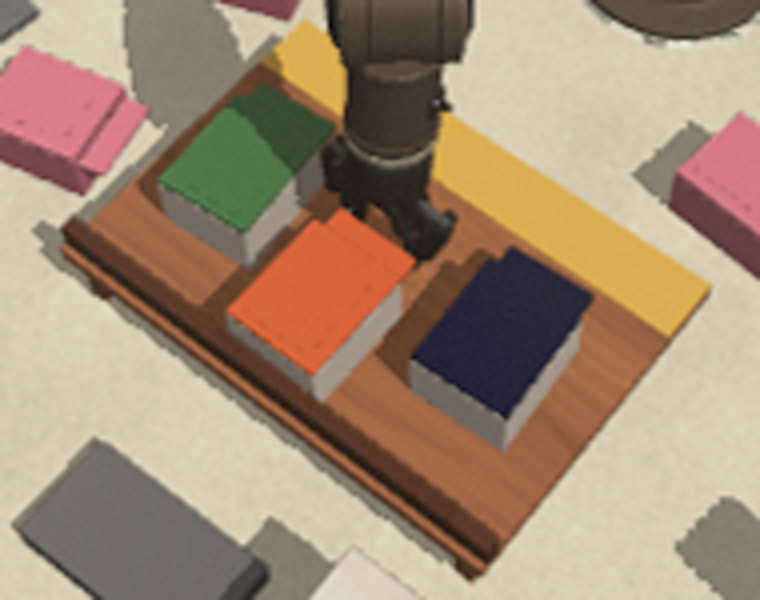

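Orange stands square against the rail: the wrist force stays near −9 N with the arm still, and its rear corner in the picture is at (315,395). Next I'll go behind navy.

Emit:
carry_out(
  deltas=[
    {"travel": [-15,0,0],"twist": [0,0,0],"claw": 60},
    {"travel": [-15,0,20],"twist": [1.4,3,0],"claw": 60},
    {"travel": [0,10,35],"twist": [0,0,0],"claw": 60},
    {"travel": [10,30,30],"twist": [0,0,0],"claw": 60},
    {"travel": [25,30,5],"twist": [0,0,0],"claw": 60},
    {"travel": [30,30,0],"twist": [0,0,0],"claw": 60},
    {"travel": [30,30,0],"twist": [0,0,0],"claw": 60},
    {"travel": [30,16,0],"twist": [0,0,0],"claw": 60},
    {"travel": [30,0,0],"twist": [0,0,0],"claw": 60},
    {"travel": [12,0,0],"twist": [0,0,0],"claw": 60},
  ],
)

```text
t: 18.22
ee_pos: [0.6631, 0.1545, 0.3571]
eef_rot: [0.002, 0.011, 1.0, 0.001]
wrist_force: [0.1, -0.6, -0.8]
width: 0.06
grasp_force: 0.0
```

```bash
python3 st.py
```

```text
t 18.22 j [ 0.29  0.76 -1.    1.46  0.65  1.28  0.78] tcp [663.1 154.5 357.1] tip [663.7 154.9 184.1] corner [674.7 154.7 184.1] tilt 0.2 d [ 0.004  0.002 -1.   ] y [0.021 1.    0.002] F [ 0.06 -0.56 -0.82] w 0.06
```

Emit:
carry_out(
  deltas=[
    {"travel": [-2,1,-20],"twist": [0,0,0],"claw": 60},
    {"travel": [0,0,-22],"twist": [0,0,0],"claw": 60},
    {"travel": [0,0,-22],"twist": [0,0,0],"claw": 60},
    {"travel": [0,0,-20],"twist": [0,0,0],"claw": 60},
    {"travel": [-6,0,0],"twist": [0,0,0],"claw": 60},
    {"travel": [-8,0,0],"twist": [0,0,0],"claw": 60},
    {"travel": [-8,0,0],"twist": [0,0,0],"claw": 60},
    {"travel": [-8,0,0],"twist": [0,0,0],"claw": 60},
    {"travel": [-8,0,0],"twist": [0,0,0],"claw": 60},
    {"travel": [0,0,0],"twist": [0,0,0],"claw": 60},
  ],
)

```text
t: 19.05
ee_pos: [0.6188, 0.1547, 0.275]
eef_rot: [0.002, 0.01, 1.0, 0.001]
wrist_force: [-1.0, 0.4, -0.6]
width: 0.0599
grasp_force: 0.0
```

```bash
python3 avg.py|head -4; python3 st.py
```

```text
avgF [-0.21 -0.48  0.08] sd [0.57 0.43 0.5 ]
navy 490 [515.3 181.3] [139.8  76.2] 27.2 x 462..585 y 125..204
orange 983 [616.    5.5] [101.4 151.9] 87.3 x 543..690 y -44..54
green 800 [ 549.7 -138.2] [148.  101.1] 2.4 x 478..622 y -185..-89
t 19.45 j [ 0.31  0.78 -0.97  1.64  0.71  1.11  0.68] tcp [620.5 154.3 273.5] tip [620.9 154.6 100.5] corner [631.9 154.4 100.6] tilt 0.2 d [ 0.002  0.002 -1.   ] y [0.022 1.    0.002] F [-0.61 -0.11  0.13] w 0.0601
```

Emit:
carry_out(
  deltas=[
    {"travel": [-8,0,0],"twist": [0,0,0],"claw": 60},
    {"travel": [-8,0,0],"twist": [0,0,0],"claw": 60},
    {"travel": [-8,0,0],"twist": [0,0,0],"claw": 60},
    {"travel": [-8,1,0],"twist": [0,0,0],"claw": 60},
    {"travel": [-8,0,0],"twist": [0,0,0],"claw": 60},
    {"travel": [-8,0,0],"twist": [0,0,0],"claw": 60},
    {"travel": [-8,1,0],"twist": [0,0,0],"claw": 60},
    {"travel": [-8,0,0],"twist": [0,0,0],"claw": 60},
    {"travel": [-8,0,0],"twist": [0,0,0],"claw": 60},
    {"travel": [-8,0,0],"twist": [0,0,0],"claw": 60},
  ],
)

```text
t: 20.28
ee_pos: [0.5395, 0.1563, 0.2737]
eef_rot: [0.001, 0.011, 1.0, 0.001]
wrist_force: [1.2, 0.3, -0.2]
width: 0.0599
grasp_force: 0.0
```

Emit:
carry_out(
  deltas=[
    {"travel": [-4,0,0],"twist": [0,0,0],"claw": 60},
    {"travel": [0,0,0],"twist": [0,0,0],"claw": 60},
    {"travel": [12,0,0],"twist": [0,0,0],"claw": 60},
    {"travel": [12,0,10],"twist": [0,0,0],"claw": 60},
    {"travel": [0,0,30],"twist": [0,0,0],"claw": 60},
    {"travel": [0,0,40],"twist": [0,0,0],"claw": 60},
  ],
)

```text
t: 20.78
ee_pos: [0.5602, 0.1554, 0.3518]
eef_rot: [-0.002, 0.011, 1.0, 0.0]
wrist_force: [0.7, 0.3, 1.1]
width: 0.06
grasp_force: 0.0
```

```bash
python3 avg.py|head -4; python3 st.py
```

```text
avgF [1.03 0.09 0.65] sd [1.01 1.02 2.24]
navy 492 [436.7 164. ] [124.5  87.2] 1.3 x 376..493 y 122..205
orange 980 [616.2   5.1] [100.5 149.3] 87.8 x 545..690 y -43..53
green 790 [ 549.2 -138.6] [150.7 101. ] 2.9 x 480..623 y -185..-89
t 21.18 j [ 0.39  0.63 -1.08  1.72  0.6   1.17  0.69] tcp [560.  156.  352.4] tip [560.1 156.1 179.4] corner [571.1 155.9 179.4] tilt 0.1 d [ 0.001  0.001 -1.   ] y [0.022 1.    0.001] F [ 0.49  0.32 -0.81] w 0.0601
```

Emit:
carry_out(
  deltas=[
    {"travel": [0,-20,15],"twist": [0,0,0],"claw": 60},
    {"travel": [5,-35,5],"twist": [0,0,0],"claw": 60},
    {"travel": [10,-38,0],"twist": [0,0,0],"claw": 60},
    {"travel": [15,-38,0],"twist": [0,0,0],"claw": 60},
    {"travel": [15,-38,0],"twist": [0,0,0],"claw": 60},
    {"travel": [15,-38,0],"twist": [0,0,0],"claw": 60},
    {"travel": [15,-38,0],"twist": [0,0,0],"claw": 60},
    {"travel": [15,-35,0],"twist": [0,0,0],"claw": 60},
    {"travel": [8,-14,-15],"twist": [0,0,0],"claw": 60},
    {"travel": [0,0,0],"twist": [0,0,0],"claw": 60},
  ],
)

```text
t: 22.02
ee_pos: [0.6587, -0.1441, 0.354]
eef_rot: [-0.001, 0.015, 1.0, 0.0]
wrist_force: [-0.8, -0.7, -1.0]
width: 0.0598
grasp_force: 0.0
```

```bash
python3 st.py
```

```text
t 22.02 j [ 0.75  0.76 -1.02  1.47  0.66  1.28  1.2 ] tcp [ 658.7 -144.1  354. ] tip [ 658.4 -144.   181. ] corner [ 647.4 -143.7  181. ] tilt 0.1 d [-0.002  0.    -1.   ] y [0.029 1.    0.   ] F [-0.82 -0.73 -0.96] w 0.0598
```

Emit:
carry_out(
  deltas=[
    {"travel": [-3,5,-20],"twist": [0,0,0],"claw": 60},
    {"travel": [0,0,-20],"twist": [0,0,0],"claw": 60},
    {"travel": [0,0,-22],"twist": [0,0,0],"claw": 60},
    {"travel": [0,0,-18],"twist": [0,0,0],"claw": 60},
    {"travel": [-6,0,0],"twist": [0,0,0],"claw": 60},
    {"travel": [-8,0,0],"twist": [0,0,0],"claw": 60},
    {"travel": [-8,0,0],"twist": [0,0,0],"claw": 60},
    {"travel": [-8,0,0],"twist": [0,0,0],"claw": 60},
    {"travel": [-8,0,0],"twist": [0,0,0],"claw": 60},
    {"travel": [-8,0,0],"twist": [0,0,0],"claw": 60},
  ],
)

```text
t: 22.85
ee_pos: [0.6089, -0.1326, 0.28]
eef_rot: [0.003, 0.011, 1.0, 0.0]
wrist_force: [2.4, -0.8, 3.0]
width: 0.0601
grasp_force: 1.4
```

Emit:
carry_out(
  deltas=[
    {"travel": [-8,0,0],"twist": [0,0,0],"claw": 60},
    {"travel": [-8,0,0],"twist": [0,0,0],"claw": 60},
    {"travel": [-8,1,0],"twist": [0,0,0],"claw": 60},
    {"travel": [-8,0,0],"twist": [0,0,0],"claw": 60},
    {"travel": [-8,0,0],"twist": [0,0,0],"claw": 60},
    {"travel": [-8,1,0],"twist": [0,0,0],"claw": 60},
    {"travel": [-8,0,0],"twist": [0,0,0],"claw": 60},
    {"travel": [-8,0,0],"twist": [0,0,0],"claw": 60},
    {"travel": [-8,0,0],"twist": [0,0,0],"claw": 60},
    {"travel": [-5,0,0],"twist": [0,0,0],"claw": 60},
  ],
)

```text
t: 23.68
ee_pos: [0.5322, -0.1305, 0.2796]
eef_rot: [0.003, 0.011, 1.0, 0.001]
wrist_force: [4.7, -0.5, 5.7]
width: 0.0599
grasp_force: 2.4
```

```bash
python3 st.py
```

```text
t 23.68 j [ 0.91  0.67 -1.06  1.87  0.69  1.02  1.11] tcp [ 532.2 -130.5  279.6] tip [ 533.1 -130.3  106.6] corner [ 544.1 -130.5  106.7] tilt 0.3 d [ 0.005  0.001 -1.   ] y [0.022 1.    0.001] F [ 4.71 -0.55  5.66] w 0.0599
```

```bash
python3 avg.py; python3 st.py; python3 look.py g1 >/dev/null
```

```text
avgF [0.29 0.56 7.9 ] sd [0.6  0.48 0.89]
navy 846 [448.  158.7] [ 96.2 148.4] 88.4 x 378..520 y 113..205
orange 983 [616.2   5.3] [100.9 151.7] 88.4 x 544..690 y -45..54
green 451 [ 432.9 -132.1] [ 96.3 117.7] 89.4 x 376..489 y -175..-86
navy 150 122 135.6; navy 100 40 150.2; navy 50 5 150.0; 
orange 150 122 136.1; orange 100 40 150.7; orange 50 5 150.6; 
green 150 122 nan; green 100 40 150.0; green 50 5 150.7; 
t 24.08 j [ 0.91  0.67 -1.06  1.87  0.69  1.02  1.11] tcp [ 531.9 -130.5  279.3] tip [ 532.4 -130.3  106.3] corner [ 543.3 -130.6  106.3] tilt 0.2 d [ 0.003  0.001 -1.   ] y [0.022 1.    0.001] F [-0.38  0.8   8.5 ] w 0.0602
  return _methods._mean(a, axis=axis, dtype=dtype,
  ret = ret.dtype.type(ret / rcount)
```

View pics/g1.png

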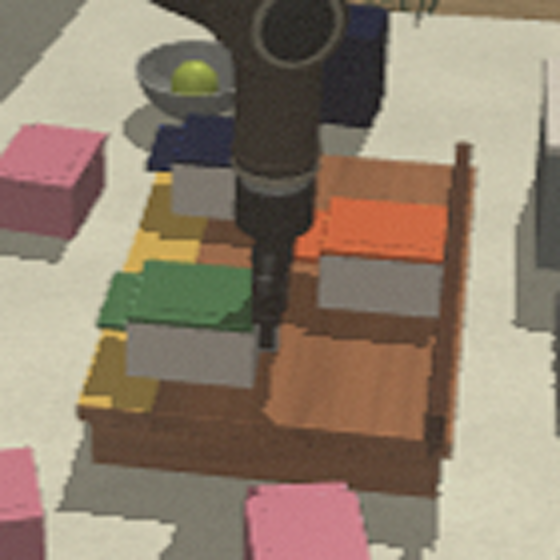

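The green box is over the strip and flat; its lip is at (115,300) and the finger stands behind it at (268,330). I'll back off.

Emit:
carry_out(
  deltas=[
    {"travel": [5,0,2],"twist": [0,0,0],"claw": 60},
    {"travel": [10,0,0],"twist": [0,0,0],"claw": 60},
    {"travel": [10,0,0],"twist": [0,0,0],"claw": 60},
    {"travel": [0,0,0],"twist": [0,0,0],"claw": 60},
  ],
)

```text
t: 24.52
ee_pos: [0.559, -0.1307, 0.2805]
eef_rot: [0.002, 0.011, 1.0, 0.001]
wrist_force: [0.3, 0.9, 0.1]
width: 0.0604
grasp_force: 0.0
```

```bash
python3 avg.py 2>/dev/null|head -4; python3 st.py
```

```text
avgF [-0.09 -0.27 -0.04] sd [0.34 0.48 0.27]
navy 843 [448.4 159.1] [ 96.4 147.1] 88.0 x 379..520 y 112..205
orange 979 [617.    6.2] [ 99.5 150.2] 87.6 x 545..690 y -43..53
green 595 [ 446.2 -133. ] [ 96.9 145.2] 88.0 x 376..513 y -178..-86
t 24.92 j [ 0.87  0.7  -1.04  1.81  0.69  1.05  1.11] tcp [ 557.1 -130.7  280.6] tip [ 557.5 -130.5  107.6] corner [ 568.5 -130.7  107.6] tilt 0.1 d [ 0.002  0.001 -1.   ] y [0.022 1.    0.001] F [-0.67 -0.27  0.11] w 0.0601
```

Emit:
carry_out(
  deltas=[
    {"travel": [0,0,30],"twist": [0,0,0],"claw": 60},
    {"travel": [0,0,40],"twist": [0,0,0],"claw": 60},
    {"travel": [0,0,40],"twist": [0,0,0],"claw": 60},
    {"travel": [0,0,40],"twist": [0,0,0],"claw": 60},
    {"travel": [0,0,0],"twist": [0,0,0],"claw": 60},
  ],
)

```text
t: 25.33
ee_pos: [0.5587, -0.1293, 0.4384]
eef_rot: [0.006, 0.011, 1.0, 0.0]
wrist_force: [0.1, 0.1, 0.3]
width: 0.0598
grasp_force: 0.0
```

```bash
python3 rail.py fin; python3 avg.py | tail -3; python3 st.py
```

```text
navy 844 [449.5 159.2] [ 96.7 144.9] 87.8 x 380..519 y 111..205
orange 989 [615.2   6.1] [102.7 151.9] 88.5 x 544..690 y -44..54
green 620 [ 447.6 -133.2] [ 97.3 149.8] 87.1 x 376..520 y -178..-86
scene -0.21 69 [685.5 695.8 704. ]
scene -0.06 80 [688.9 697.8 706.8]
scene 0.08 106 [629.1 700.4 711.4]
scene 0.22 92 [696.5 705.4 715.1]
side -0.21 49 [690.7 700.3 708.4]
side -0.06 91 [623.4 691.7 711.7]
side 0.08 34 [700.  708.1 716.8]
side 0.22 25 [704.7 713.6 718.8]
navy 150 122 135.7; navy 100 40 150.3; navy 50 5 149.8; 
orange 150 122 136.0; orange 100 40 150.9; orange 50 5 150.6; 
green 150 122 136.0; green 100 40 150.4; green 50 5 150.3; 
t 25.83 j [ 0.95  0.55 -1.17  1.64  0.52  1.3   1.24] tcp [ 557.2 -130.7  429.8] tip [ 557.4 -130.4  256.8] corner [ 568.4 -130.6  256.9] tilt 0.1 d [ 0.001  0.002 -1.   ] y [0.021 1.    0.002] F [-0.55  0.25  0.35] w 0.0602
```

View pics/fin.png

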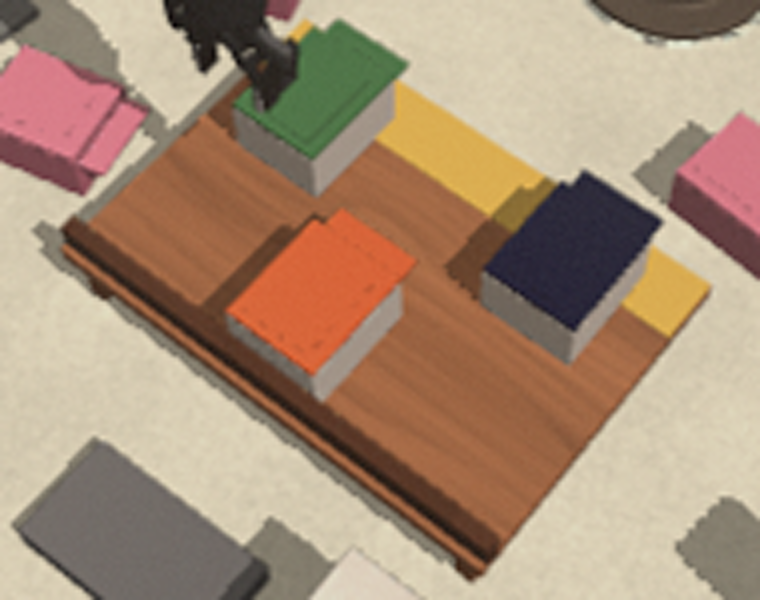

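The picture shows orange (320,290) against the rail. Navy (570,250) and green (320,90) stand square over the yellow strip, and the gripper is clear. I'm handing in.

```bash
python3 -c "
from cell import *
print(job_done())"
```

```text
the job is handed in; nothing more can be done
None
```

I handed the job in, with no verdict shown: orange felt full and was pushed back against the rail; navy and green felt empty and were pulled forward until their front faces stood over the yellow strip.

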